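# Unlock the valve carrier and set it in the drain tray

## Task

The float valve in the sloped repair stand has to go into the drain tray. Pull out the stand's spring plunger by its T-handle and twist it about a quarter turn so that it stays latched open by itself, let go of it, then take the carrier with the valve by its bail handle, draw it up the slope out from under the bridge and set it down, not drop it, right way up and flat on the floor of the drain tray. Leave the plunger latched open and do not shove or knock over the other things on the table.

Things in the scene. Friction and masses are not known exactly. Their poses are not given: they have to be found in the camera images.
- stand: Grey steel repair stand, fixed to the table, base 195 x 170 mm, 150 mm tall. Origin: centre of the base's underside, z up, x level from its low front to its high rear, y across. Its face plate (190 x 140 mm) rises towards +x at 32 degrees from level; the face's normal leans 32 degrees from vertical to the stand's -x.
- bridge (a point): Middle of the stand's face under the bridge, where the plunger's axis meets the face; z square to the face, x up the slope. The grey bridge spans the low end of the face: 36 mm along the slope, 100 mm wide, top 28 mm above the face. The carrier's tongue lies under it; the plunger stands on it, square to the face.
- t_handle (a point): Centre of the plunger's black T-handle: bar 64 mm long, 16 x 16 mm, on a stem 12 to 18 mm thick. z: outwards along the plunger, the pull and twist axis; x: along the bar, turns with it. At rest the bar points up the slope, 84 mm above the face; the collar under it ends 53 mm above the face. Beside it, 60 mm are free all round.
- plunger (a joint): How far the plunger is pulled out, m: 0 at rest (pin through the carrier's tongue), stop at 0.020. Spring and weight pull back with 8 N, plus 0.3 N per mm. From 0.012 its cross pin clears the slotted collar and the handle can be twisted; 0.016 gives room. Twisted and let go, it sinks onto the collar and stays out at about 0.0115, clear of the tongue.
- plunger_turn (a joint): Turn of the T-handle, rad: 0 at rest, positive anticlockwise seen from the handle's end; stops at +-1.75. Pushed in, it turns only about 0.15 in its slot; pulled out it turns either way against light friction (about 0.05 N m). It latches from about 0.6 on, either way; 1.2 to 1.57 is the proper position.
- carrier: Loose carrier, 0.5 to 0.9 kg: aluminium plate 140 (x) x 110 (y) x 8 mm with a 44 mm wide tongue reaching 33 mm beyond its -x edge, a brass float valve 122 mm long strapped on along x (56 mm high) and a bail handle across. Origin: centre of the plate's underside, z up through the valve. At the start it lies on the stand's face, x up the slope.
- tongue (a point): Centre of the pin hole (13 mm) in the carrier's tongue, at the underside; axes as the carrier's. Under the bridge the tongue has 4 mm play above and 3 mm each side. Moved 33 mm up the slope it is clear of the bridge and the carrier can be lifted off the face; unpinned, it stays lying there by itself.
- bail (a point): Centre of the bail handle's steel grip bar over the middle of the carrier: 102 mm long (carrier's y), 14 mm thick (x), 16 mm high, 88 mm above the plate's underside; axes as the carrier's. 86 mm of it are free between the posts, with 24 mm of room below it to the valve. The centre of mass lies below it within 8 mm.
- tray: Grey drain tray, fixed, open on top: 262 (x) x 212 (y) x 30 mm outside, walls 6 mm. Origin: centre of its underside, x along its long side, z up.
- tray_floor (a point): Centre of the tray's inside floor (250 x 200 mm), 6 mm above the table; axes as the tray's.
- coupling_a: Bystander: copper reducing coupling standing on its wide end, 54 mm across, 80 mm tall. Origin: centre of its underside.
- coupling_b: Bystander: another such coupling.
- insulator: Bystander: white porcelain insulator cap, 92 mm across, 66 mm tall. Origin: centre of its underside.
- box_lid: Bystander: grey polymer valve box lid lying flat, 130 x 190 x 17 mm. Origin: centre of its underside.
- float: Bystander: black plastic float, 104 mm across, 64 mm tall. Origin: centre of its underside.
- wrench: Bystander: pipe wrench, 190 mm long, lying flat.
- brush: Bystander: brush, 180 mm long, lying flat.
- jar: Bystander: glass jar with a steel cap, 68 mm across, 85 mm tall. Origin: centre of its underside.
Mind the look-alikes: they are no part of the job. Leave any blue or pink look-alike of the carrier alone.

How it is judged:
On the way, in this order (a step that is already met when the one before it is completed fails the run):
1. the plunger is out and twisted and stays latched open with the hand off it (value of joint plunger above 0.008 m and (value of joint plunger_turn above 0.4 rad or value of joint plunger_turn below -0.4 rad) and contact force between the fingers and anything else below 0.5 N), for 0.3 s.
2. the carrier is held by the gripper and lifted clear of the stand (distance of bail from where it was at the start of the episode above 0.08 m and contact force between the fingers and carrier above 1 N), for 0.1 s.
3. the carrier is down on the tray floor (within 10 mm) while the gripper still has it, so it is set down and not dropped (z of carrier in the frame of tray_floor between -0.006 and 0.01 m and x of carrier in the frame of tray_floor between -0.08 and 0.08 m and y of carrier in the frame of tray_floor between -0.07 and 0.07 m and angle between carrier's own z axis and vertical below 0.12 rad and contact force between the fingers and carrier above 0.5 N), for 0.05 s.
At the end, for the whole second after the job is handed in: The carrier lies at rest, released, right way up and flat (within 7 degrees, underside within 5 mm of the floor) in the tray, its plate centred within 80 mm along and 70 mm across it; the plunger is still latched open (out over 8 mm, twisted over 0.4 rad) (z of carrier in the frame of tray_floor between -0.006 and 0.005 m and x of carrier in the frame of tray_floor between -0.08 and 0.08 m and y of carrier in the frame of tray_floor between -0.07 and 0.07 m and angle between carrier's own z axis and vertical below 0.12 rad and linear speed of carrier below 0.02 m/s and value of joint plunger above 0.008 m and (value of joint plunger_turn above 0.4 rad or value of joint plunger_turn below -0.4 rad)); the robot touches nothing.
It fails at once if a bystander is shoved more than 30 mm or knocked over (distance of any of coupling_a, coupling_b, insulator, box_lid, float, wrench, brush, jar from where it was at the start of the episode above 0.03 m or angle between any of coupling_a, coupling_b, insulator, box_lid, float, wrench, brush, jar's own z axis and vertical above 0.6 rad).
It also fails if it takes over 59 s, if anything falls off the work surface, if the arm or the gripper's body presses on something with over 40 N, if the wrist force passes 120 N, or if a joint passes its speed limit or range.

## Robot

A 7-joint arm with a two-finger parallel gripper is mounted at the origin on the work surface. World frame = base frame: x ahead of the robot, y to its left, z up, the work surface at z = 0. Lengths are in m, angles in rad, forces in N, time in s.
With the tool pointing down it reaches from about 0.35 to 0.9 m from the base axis. Payload 8.1 kg.
Tool frame: the origin (TCP) lies at the very end of the fingers, on their centre line; the grasp point (between the pads) lies 19 mm behind it (robot.grip_point_offset is the distance from the TCP to the grasp point, in m); z points along the fingers, y is the direction in which the jaws open and shut (so a half turn about z gives the same grasp; the last joint's range is limited). The gripper opens to 92 mm and grips with 3 to 60 N. Pads are 19 mm wide; open, the fingers measure 130 mm over their backs; the gripper's body (75 mm by 190 mm) begins 47 mm behind the grasp point.
Start: joints at [-1.31, 0.434, 0.025, 1.573, -0.012, 1.134, -0.075], TCP at [0.222, 0.584, 0.227] pointing down, gripper open.
Joint ranges: [-2.62, 2.62], [-0.44, 2.09], [-1.27, 1.32], [0.08, 2.57], [-1.32, 4.46], [0.12, 2], [-2.74, 2.74]. Speed limits (rad/s): [2.22, 2.22, 3.01, 3.01, 3.14, 3.14, 3.14].

## Interface

Orientations are given as a rotation vector (axis times angle).
In Python, from cell import robot gives the robot as it stands.
- The arm moves only by the tool drive_tool, never from a script. Its argument "series" is text: rows parted by semicolons, each of 7 numbers parted by spaces: the shift along the tool's x, y, z in m, then the turn, a rotation vector about the tool's x, y, z in degrees, then the closure, from 0 (fully open) to 1 (shut). In form: dx dy dz rx ry rz claw; .... A call has 1 to 5 rows; each row is the pose to reach, as a shift and turn from the pose commanded when the call began, along the tool's axes at that moment; what a row does not reach only later rows make up. A row lasts 1/8 s, in which the tool goes at most 62.5 mm and 10.7 degrees, less where a joint would pass 70% of its speed; a pose out of reach is approached as far as the arm can. A call with a gripper value outside its range is refused whole. The fingers move at their own pace and stop on an object; "newtons" is the grip in N (left out, the last holds). Time passes only in rows, so rows that repeat a pose let the fingers close. It gives the time, the measured TCP pose, the force and the opening at its end, in the units of the state.
- robot.state(): the state, without advancing time (a new reading comes with each control period).
- robot.camera(name): name is "side" or "top"; returns (picture, depth): 480x640x3 uint8, blue, green, red; 480x640 float32, m along the optical axis (not along the pixel's ray), 0 where there is no reading.
- robot.get_calibration(name): a dict with "K" (3x3 intrinsics, pixels), "rvec" (rotation vector, rad) and "tvec" (3), from world to camera coordinates, as OpenCV has them. Camera axes: x right, y down, z forward; pixel columns grow to the right and rows downward; lengths in m; the calibration is good to about 2 mm. A picture is of the moment at which its call begins. get_calibration takes no time and is no camera call.
- robot.close_job(): hands the job in, once; it reports no verdict.
The state is a dict: "time": time; "q": joint angles; "joint_velocities": joint speeds; "joint_torque": joint torques, N m; "eef_pos": TCP position; "orientation": TCP orientation; "force": force on the tool from outside, world axes, zero at the start; "moment": the same for the moment, N m; "finger_gap": finger opening in m.
Only numpy, scipy, OpenCV 4.12 (cv2) and the standard library are available. Lean on these libraries where they do the work, as an engineer would, in place of code of your own. Each camera call takes 0.05 s, during which the arm holds its last target.

## Working session

There is one attempt and no reset: what is moved stays moved. The work goes in short steps, Python scripts to look and compute and a tool call to move; the robot and the scene stay as the last step left them, time stands still between calls to the robot, and variables do not carry over. Pictures are saved under pics/ and viewed, and the job is handed in when it is done.

Besides the shell and the picture viewer there is one more tool, called after ">>>" as name(argument=value, ...) on one line, values as JSON. drive_tool: Moves the arm, as the interface text tells. Its arguments: {"type":"object","properties":{"series":{"type":"string"},"newtons":{"type":"number"}},"required":["series"]}

```bash
mkdir -p pics; python3 - <<'E'
from cell import robot
import cv2, numpy as np
for n in ("top","side"):
    p,d=robot.camera(n); cv2.imwrite(f"pics/{n}0.png",p); np.save(f"{n}0.npy",d)
    c=robot.get_calibration(n); print(n,c)
print(robot.state()); print(robot.grip_point_offset)
E
```

```text
top {'K': array([[515.71146271,   0.        , 313.33714083],
       [  0.        , 515.71146271, 242.06616778],
       [  0.        ,   0.        ,   1.        ]]), 'rvec': array([ 2.19365031, -2.13411297,  0.16353266]), 'tvec': array([0.0223717 , 0.58255221, 1.46580483])}
side {'K': array([[580.98724925,   0.        , 314.97328086],
       [  0.        , 580.98724925, 231.68331702],
       [  0.        ,   0.        ,   1.        ]]), 'rvec': array([ 0.39472455, -2.67952915,  1.29806327]), 'tvec': array([0.54661654, 0.15619685, 1.69868299])}
{'time': 0.1, 'q': array([-1.30960826,  0.43512287,  0.02498667,  1.57401196, -0.01162451,
        1.13402816, -0.07508928]), 'joint_velocities': array([-0.00058227, -0.00076091, -0.00052525, -0.00178218,  0.00103344,
        0.00018262, -0.00093561]), 'joint_torque': array([ 2.11257946e-03, -6.69114232e+01,  9.87213291e-01, -3.15138280e+01,
       -6.06139982e-02,  3.74674634e-02,  9.06915920e-05]), 'eef_pos': array([0.22226743, 0.58363644, 0.22604026]), 'orientation': array([-5.68389593e-01, -3.08959727e+00,  2.22644739e-03]), 'force': array([0.12028869, 0.39745893, 0.16314255]), 'moment': array([-0.0111981 , -0.01640932, -0.0329888 ]), 'finger_gap': 0.09173711560738397}
0.0188
```

View pics/top0.png

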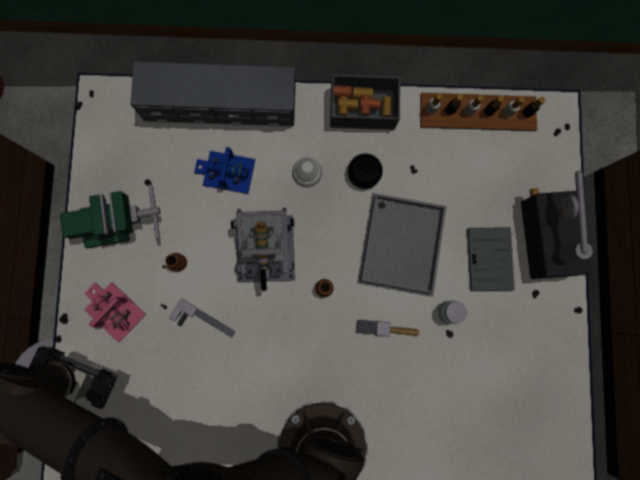

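View pics/side0.png

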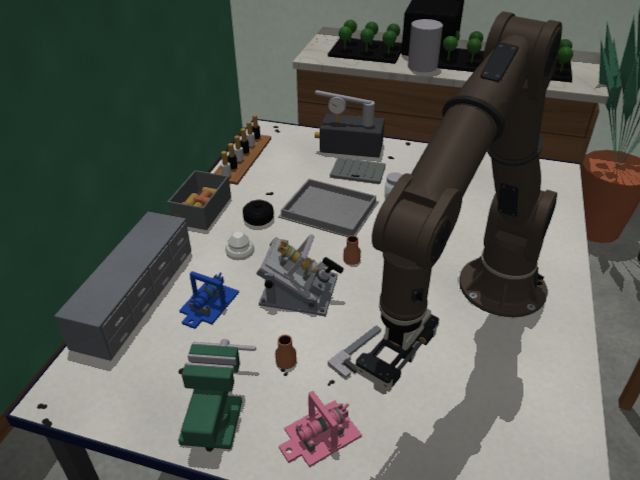

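The top view has the stand at about (263,245), with its black T-handle at (263,275) on the side towards the robot. The tray is at (402,245) and the real carrier is on the stand. The side view has the stand at (298,275). I'll zoom in and measure.

```bash
cat > h.py <<'E'
import numpy as np, cv2
from scipy.spatial.transform import Rotation as R
from cell import robot
def cal(n):
    c=robot.get_calibration(n); return c["K"],R.from_rotvec(np.ravel(c["rvec"])).as_matrix(),np.ravel(c["tvec"])
def deproj(n,u,v,z):
    K,M,t=cal(n); u=np.asarray(u,float);v=np.asarray(v,float);z=np.asarray(z,float)
    pc=np.stack([(u-K[0,2])/K[0,0]*z,(v-K[1,2])/K[1,1]*z,z],-1)
    return (pc-t)@M
def cloud(n,d):
    v,u=np.mgrid[0:480,0:640]; return deproj(n,u,v,d)
def proj(n,P):
    K,M,t=cal(n); p=np.atleast_2d(P)@M.T+t; q=p@K.T; return q[:,:2]/q[:,2:]
def ray(n,u,v,h):
    K,M,t=cal(n); o=-M.T@t; d=M.T@np.linalg.inv(K)@np.array([u,v,1.]); return o+d*(h-o[2])/d[2]
E
python3 - <<'E'
from h import *
p=cv2.imread("pics/top0.png");s=cv2.imread("pics/side0.png")
cv2.imwrite("pics/topc.png",cv2.resize(p[195:295,215:315],None,fx=6,fy=6,interpolation=cv2.INTER_CUBIC))
cv2.imwrite("pics/sidec.png",cv2.resize(s[220:320,245:355],None,fx=6,fy=6,interpolation=cv2.INTER_CUBIC))
d=np.load("top0.npy");P=cloud("top",d)
for u,v in [(263,275),(263,288),(239,212),(291,212),(239,280),(291,280),(265,235),(400,245),(262,280),(100,300),(450,400)]: print(u,v,P[v,u].round(4))
d=np.load("side0.npy");P=cloud("side",d)
for u,v in [(333,265),(330,200),(310,290),(295,240)]: print(u,v,P[v,u].round(4))
E
```

```text
263 275 [0.4759 0.174  0.1297]
263 288 [0.4415 0.174  0.112 ]
239 212 [0.6492 0.248  0.1178]
291 212 [0.6752 0.1071 0.0032]
239 280 [0.4668 0.2526 0.0117]
291 280 [0.4714 0.1007 0.0041]
265 235 [0.5821 0.1711 0.1521]
400 245 [ 0.5841 -0.2205  0.0095]
262 280 [0.4624 0.1764 0.1273]
100 300 [0.3978 0.639  0.0432]
450 400 [ 1.378e-01 -3.694e-01 -3.000e-04]
333 265 [0.4623 0.184  0.119 ]
330 200 [ 0.5984 -0.2671  0.0059]
310 290 [0.5124 0.2386 0.061 ]
295 240 [ 0.6482 -0.0295 -0.001 ]
```

View pics/topc.png

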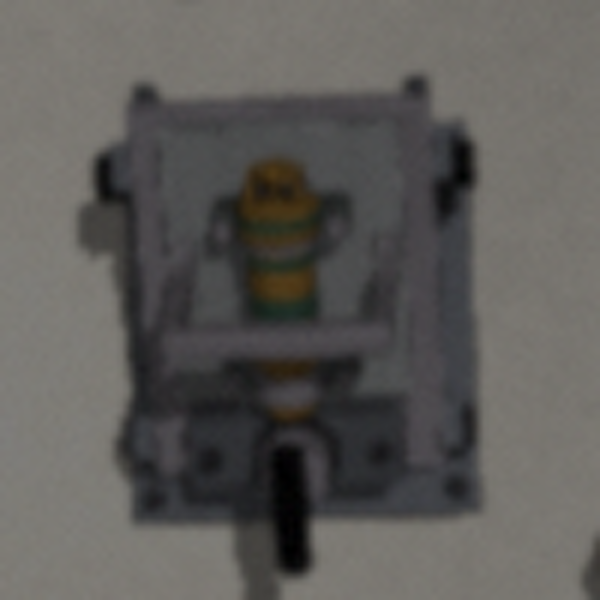

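View pics/sidec.png

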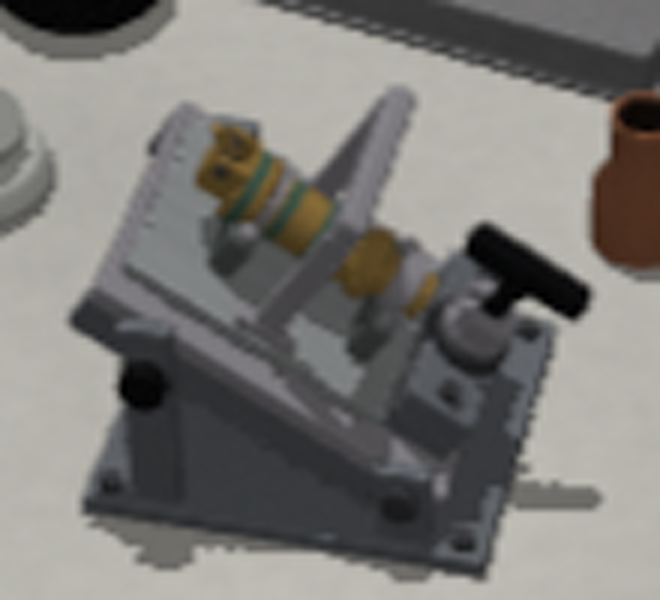

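The crops show the T-handle bar at top crop (272–310, 445–575), pointing along the slope. The bail bar runs across at crop row 340 from 165 to 390, and the base corners are visible. Next I'll measure from the masks and depth.

```bash
python3 - <<'E'
from h import *
for n,(u0,u1,v0,v1) in {"top":(255,272,262,295),"side":(315,350,252,280)}.items():
    p=cv2.imread(f"pics/{n}0.png");P=cloud(n,np.load(n+"0.npy"))
    m=np.zeros((480,640),bool); m[v0:v1,u0:u1]=p[v0:v1,u0:u1].max(2)<(28 if n=="top" else 40)
    m&=(P[...,2]>.08)
    Q=P[m]; Q=Q[np.all(abs(Q-np.median(Q,0))<.05,1)]
    c=np.median(Q,0); w,V=np.linalg.eigh(np.cov((Q-Q.mean(0)).T)); a=V[:,2]
    t=(Q-c)@a
    print(n,m.sum(),"mean",Q.mean(0).round(4),"axis",a.round(3),"len",np.percentile(t,[1,99]).round(4),"mid",(Q.min(0)+Q.max(0))/2, np.sqrt(w))
    vv,uu=np.nonzero(m); print(uu.min(),uu.max(),vv.min(),vv.max(), cv2.minAreaRect(np.c_[uu,vv].astype(np.float32)))
# bail
P=cloud("top",np.load("top0.npy"))
for v in range(248,257): print(v,[tuple((P[v,u]*1000).round().astype(int)) for u in range(240,284,6)])
# base yaw: left/right edges at table level, face plate sides
# tray corners/mask
E
```

```text
top 107 mean [0.4669 0.1752 0.1239] axis [-0.911 -0.079 -0.405] len [-0.0236  0.033 ] mid [0.47289677 0.17902065 0.11105663] [0.00422815 0.01001145 0.01687449]
259 266 265 289 ((262.0255126953125, 276.91412353515625), (6.906518936157227, 24.15109634399414), 2.4895529747009277)
side 151 mean [0.4668 0.1855 0.1158] axis [-0.941 -0.081 -0.328] len [-0.0259  0.0326] mid [0.47280745 0.18893849 0.11041602] [0.00421114 0.01207751 0.0159861 ]
316 342 258 278 ((328.5735168457031, 271.54412841796875), (21.43732452392578, 20.922826766967773), 30.963754653930664)
248 [(np.int64(553), np.int64(245), np.int64(81)), (np.int64(548), np.int64(223), np.int64(129)), (np.int64(554), np.int64(212), np.int64(82)), (np.int64(549), np.int64(191), np.int64(127)), (np.int64(549), np.int64(174), np.int64(130)), (np.int64(555), np.int64(161), np.int64(87)), (np.int64(546), np.int64(140), np.int64(164)), (np.int64(556), np.int64(127), np.int64(83))]
249 [(np.int64(551), np.int64(245), np.int64(79)), (np.int64(541), np.int64(219), np.int64(166)), (np.int64(542), np.int64(204), np.int64(160)), (np.int64(542), np.i
[... 2160 characters left out ...]
(np.int64(525), np.int64(218), np.int64(169)), (np.int64(525), np.int64(202), np.int64(171)), (np.int64(531), np.int64(191), np.int64(118)), (np.int64(531), np.int64(174), np.int64(121)), (np.int64(535), np.int64(160), np.int64(93)), (np.int64(537), np.int64(144), np.int64(72)), (np.int64(538), np.int64(127), np.int64(74))]
256 [(np.int64(533), np.int64(247), np.int64(58)), (np.int64(532), np.int64(229), np.int64(70)), (np.int64(530), np.int64(209), np.int64(93)), (np.int64(529), np.int64(191), np.int64(114)), (np.int64(528), np.int64(174), np.int64(121)), (np.int64(532), np.int64(160), np.int64(90)), (np.int64(535), np.int64(144), np.int64(70)), (np.int64(535), np.int64(127), np.int64(67))]
```

```bash
python3 - <<'E'
from h import *
p=cv2.imread("pics/top0.png");P=cloud("top",np.load("top0.npy"))
# tray: rim and interior by height
Z=P[...,2]; 
roi=np.zeros((480,640),np.uint8); roi[185:305,345:455]=1
g=cv2.cvtColor(p,cv2.COLOR_BGR2GRAY)
m=((g<85)&(roi>0)).astype(np.uint8)
n,l,s,c=cv2.connectedComponentsWithStats(m); k=1+np.argmax(s[1:,4]); print(s[k])
cn,_=cv2.findContours((l==k).astype(np.uint8),0,1); r=cv2.minAreaRect(max(cn,key=cv2.contourArea)); b=cv2.boxPoints(r)
W=np.array([ray("top",u,v,.03) for u,v in b]); print(b.round(1),W.round(4),W.mean(0),np.linalg.norm(np.diff(W,axis=0),axis=1))
# stand
m=np.zeros((480,640),bool);m[195:295,215:315]=True
for lo,hi in ((.004,.016),):
  q=m&(Z>lo)&(Z<hi); print(q.sum())
# dims of all points by height
for v in (218,230,240,262): print(v,[(u,*(P[v,u]*1000).round().astype(int)) for u in range(228,302,5)])
s=cv2.imread("pics/topc.png")
cv2.imwrite("pics/topc2.png",cv2.convertScaleAbs(cv2.resize(p[195:295,215:315],None,fx=6,fy=6),alpha=2.5))
E
```

```text
[ 358  193   88  103 6891]
[[356.2 283.1]
 [371.6 192.7]
 [447.2 205.6]
 [431.8 296. ]] [[ 0.466  -0.0893  0.03  ]
 [ 0.7357 -0.1311  0.03  ]
 [ 0.7036 -0.3571  0.03  ]
 [ 0.4347 -0.3101  0.03  ]] [ 0.58498337 -0.22189238  0.03      ] [0.27283388 0.22833505 0.27298988]
937
218 [(228, np.int64(653), np.int64(296), np.int64(-7)), (233, np.int64(653), np.int64(280), np.int64(-2)), (238, np.int64(632), np.int64(250), np.int64(119)), (243, np.int64(631), np.int64(235), np.int64(129)), (248, np.int64(631), np.int64(221), np.int64(132)), (253, np.int64(631), np.int64(207), np.int64(135)), (258, np.int64(632), np.int64(194), np.int64(131)), (263, np.int64(633), np.int64(180), np.int64(128)), (268, np.int64(632), np.int64(166), np.int64(133)), (273, np.int64(633), np.int64(153), np.int64(129)), (278, np.int64(634), np.int64(139), np.int64(129)), (283, np.int64(636), np.int64(126), np.int64(117)), (288, np.int64(387), np.int64(67), np.int64(1528)), (293, np.int64(658), np.int64(101), np.int64(-3)), (298, np.int64(658), np.int64(86), np.int64(-1))]
230 [(228, np.int64(616), np.int64(294), np.in
[... 1567 characters left out ...]
t64(521), np.int64(275), np.int64(-7)), (238, np.int64(520), np.int64(258), np.int64(7)), (243, np.int64(517), np.int64(239), np.int64(49)), (248, np.int64(516), np.int64(223), np.int64(60)), (253, np.int64(516), np.int64(209), np.int64(65)), (258, np.int64(517), np.int64(195), np.int64(61)), (263, np.int64(513), np.int64(177), np.int64(107)), (268, np.int64(518), np.int64(167), np.int64(59)), (273, np.int64(519), np.int64(153), np.int64(50)), (278, np.int64(518), np.int64(138), np.int64(63)), (283, np.int64(520), np.int64(124), np.int64(53)), (288, np.int64(520), np.int64(110), np.int64(48)), (293, np.int64(524), np.int64(96), np.int64(13)), (298, np.int64(526), np.int64(82), np.int64(-7))]
```

```bash
python3 - <<'E'
from h import *
# plane fit of the carrier plate/face: RANSAC over both views
A=[]
for n,(u0,u1,v0,v1) in {"top":(236,290,210,262),"side":(255,330,225,310)}.items():
    P=cloud(n,np.load(n+"0.npy"))[v0:v1,u0:u1].reshape(-1,3); A.append(P[(P[:,2]>.03)&(P[:,2]<.25)])
rng=np.random.default_rng(0)
for Q in A+[np.vstack(A)]:
    best=None
    for _ in range(4000):
        a,b,c=Q[rng.choice(len(Q),3,False)]; nn=np.cross(b-a,c-a); l=np.linalg.norm(nn)
        if l<5e-4: continue
        nn/=l; nn*=np.sign(nn[2]); 
        if abs(np.degrees(np.arccos(nn[2]))-32)>5: continue
        k=abs((Q-a)@nn)<.004
        if best is None or k.sum()>best.sum(): best=k
    for _ in range(5):
        c=Q[best].mean(0); nn=np.linalg.svd(Q[best]-c)[2][2]; nn*=np.sign(nn[2]); best=abs((Q-c)@nn)<.005
    print("normal",nn.round(4),"tilt",np.degrees(np.arccos(nn[2])).round(2),"yaw",np.degrees(np.arctan2(-nn[1],-nn[0])).round(2),"c",c.round(4),best.sum(),len(Q))
cr=lambda x,y:(215+x/6,195+y/6)
for nm,pts,h in [("base",[(135,520),(480,510)],.008),("faceplate top edge",[(130,105),(425,100)],.15),("bail ends",[(163,343),(392,338)],.175)]:
    W=[ray("top",*(np.array(cr(*q))-.42),h) for q in pts]; dd=W[1]-W[0]
    print(nm,np.round(W,4),"len",np.linalg.norm(dd).round(4),"yaw",np.degrees(np.arctan2(dd[0],-dd[1])).round(2))
E
```

```text
normal [-0.5214 -0.0458  0.8521] tilt 31.56 yaw 5.02 c [0.595  0.1785 0.1062] 1057 2573
normal [-0.5206  0.075   0.8505] tilt 31.73 yaw -8.2 c [0.5775 0.2267 0.0944] 971 3229
normal [-0.5269  0.023   0.8496] tilt 31.83 yaw -2.5 c [0.5861 0.2057 0.1007] 1991 5802
base [[0.4632 0.2585 0.008 ]
 [0.4727 0.0901 0.008 ]] len 0.1686 yaw 3.23
faceplate top edge [[0.6428 0.2513 0.15  ]
 [0.6491 0.1185 0.15  ]] len 0.1329 yaw 2.73
bail ends [[0.5326 0.2287 0.175 ]
 [0.5377 0.1286 0.175 ]] len 0.1003 yaw 2.9
```

View pics/topc2.png

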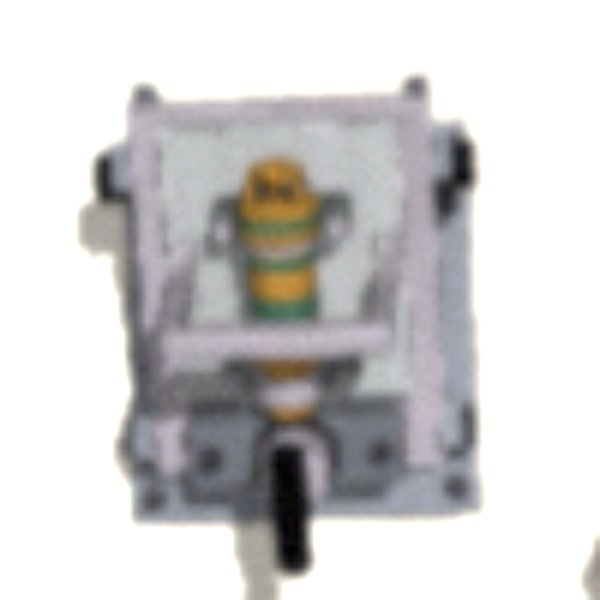

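```bash
cat >> h.py <<'E'
def tri(a,b):
    Ps=[]
    for n in("top","side"):
        K,M,t=cal(n); Ps.append(K@np.c_[M,t])
    X=cv2.triangulatePoints(Ps[0],Ps[1],np.array(a,float),np.array(b,float)).ravel(); X=X[:3]/X[3]
    e=[np.linalg.norm(proj(n,X)[0]-p) for n,p in(("top",a),("side",b))]
    return X,e
YAW=np.radians(3.0); T=np.radians(32)
X0=np.array([np.cos(YAW),np.sin(YAW),0]); Y0=np.array([-np.sin(YAW),np.cos(YAW),0]); Z0=np.array([0,0,1.])
S=np.cos(T)*X0+np.sin(T)*Z0; N=-np.sin(T)*X0+np.cos(T)*Z0
E
python3 - <<'E'
from h import *
s=cv2.imread("pics/side0.png");t=cv2.imread("pics/top0.png")
cv2.imwrite("pics/a.png",cv2.convertScaleAbs(cv2.resize(t[258:294,248:280],None,fx=16,fy=16,interpolation=0),alpha=2.5))
cv2.imwrite("pics/b.png",cv2.convertScaleAbs(cv2.resize(s[248:284,312:350],None,fx=16,fy=16,interpolation=0),alpha=1.5))
X,e=tri((263.1,279.6),(332.9,264.7)); print("handle",X.round(4),e)
b,e=tri((215+277.5/6-.42,195+340.5/6-.42),(245+325/6-.42,220+158/6-.42));print("bail~",b.round(4),e)
E
```

```text
handle [0.4648 0.1747 0.1117] [np.float64(0.14317598400290357), np.float64(0.11163749443086803)]
bail~ [0.5495 0.1829 0.1642] [np.float64(5.082763550516803), np.float64(3.8486221442940174)]
```

View pics/a.png

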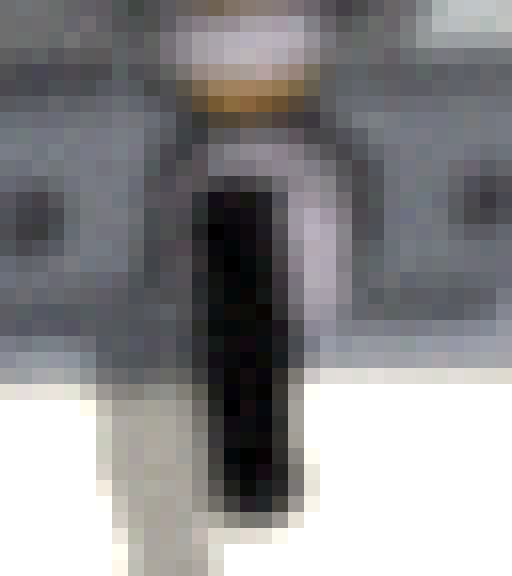

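View pics/b.png

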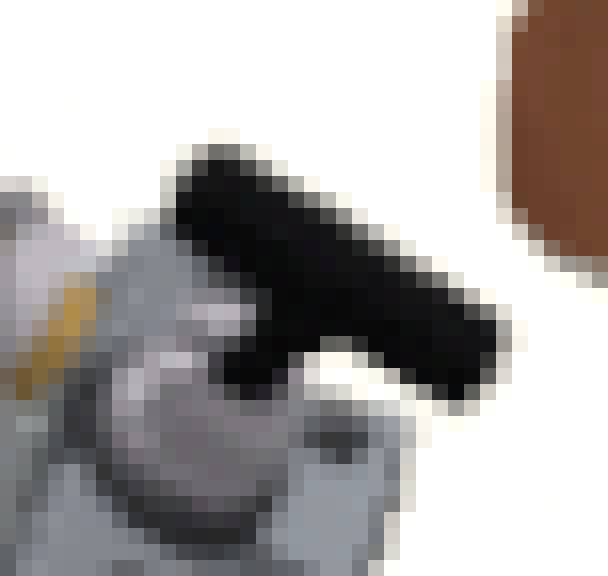

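The bar triangulates to the handle centre (0.465, 0.175, 0.112), within 0.15 px in both views. That puts the bridge point at z≈0.04, which matches the face plane in the depth data. The tray centre is (0.585, −0.222) with a yaw of about −8.8°. Next I'll compute the approach.

```bash
cat >> h.py <<'E'
H=np.array([.4648,.175,.1117])
def rel(pos,Rt):
    s=robot.state(); R0=R.from_rotvec(s["orientation"]).as_matrix()
    d=R0.T@(np.asarray(pos)-s["eef_pos"]); r=R.from_matrix(R0.T@Rt).as_rotvec(degrees=True)
    print("rel mm",(d*1000).round(1),"deg",r.round(2),"|",np.linalg.norm(d).round(3),np.linalg.norm(r).round(1))
def mk(z,y):
    z=z/np.linalg.norm(z); y=y-z*(y@z); y/=np.linalg.norm(y); return np.c_[np.cross(y,z),y,z]
def st():
    s=robot.state(); print(s["time"],"p",s["eef_pos"].round(4),"F",s["force"].round(2),"M",s["moment"].round(2),"gap",s["finger_gap"].round(4),"q",s["q"].round(2)); return s
E
python3 - <<'E'
from h import *
s=st(); print(R.from_rotvec(s["orientation"]).as_matrix().round(3))
for y in(Y0,-Y0):
    rel(H-.014*N+.12*N,mk(-N,y))
E
```

```text
Traceback (most recent call last):
  File "h.py", line 34, in st
    s=robot.state(); print(s["time"],"p",s["eef_pos"].round(4),"F",s["force"].round(2),"M",s["moment"].round(2),"gap",s["finger_gap"].round(4),"q",s["q"].round(2)); return s
                                                                                                                      ^^^^^^^^^^^^^^^^^^^^^
AttributeError: 'float' object has no attribute 'round'
```

```bash
sed -i 's/s\["finger_gap"\].round(4)/round(s["finger_gap"],4)/' h.py
python3 - <<'E'
from h import *
s=st(); print(R.from_rotvec(s["orientation"]).as_matrix().round(3))
for y in(Y0,-Y0):
    rel(H-.014*N+.12*N,mk(-N,y))
E
```

```text
0.1 p [0.2223 0.5836 0.226 ] F [0.12 0.4  0.16] M [-0.01 -0.02 -0.03] gap 0.0917 q [-1.31  0.44  0.02  1.57 -0.01  1.13 -0.08]
[[-0.935  0.356 -0.   ]
 [ 0.356  0.935 -0.001]
 [-0.    -0.001 -1.   ]]
rel mm [-320.7 -318.2   24.9] deg [ -6.74 -31.54 -23.2 ] | 0.452 39.7
rel mm [-320.7 -318.2   24.9] deg [-43.24   9.24 150.76] | 0.452 157.1
```

>>> drive_tool(series="-40 0 0 0 0 0 0.4")

```text
time: 0.22
eef_pos: [0.2753, 0.5645, 0.2262]
orientation: [-0.552, -3.089, -0.0]
force: [1.4, -0.0, -0.7]
finger_gap: 0.0858
```

I wrote millimetres there, but the shift is in metres. The row limit capped it, so no harm was done. From here on I'll use metres.

```bash
python3 - <<'E'
from h import *
s=st(); rel(H-.014*N+.12*N,mk(-N,Y0))
E
```

```text
0.225 p [0.2753 0.5645 0.2262] F [ 1.39 -0.03 -0.75] M [-0.05 -0.08  0.01] gap 0.0858 q [-1.22  0.44  0.03  1.57 -0.02  1.14  0.03]
rel mm [-261.2 -321.8   23.7] deg [ -6.48 -31.77 -22.67] | 0.415 39.6
```

>>> drive_tool(series="-0.035 -0.045 -0.01 -1.6 -7.9 -5.6 0.4;-0.07 -0.09 -0.02 -3.2 -15.8 -11.3 0.4;-0.105 -0.13 -0.03 -4.8 -23.8 -17 0.4;-0.14 -0.17 -0.035 -6.5 -31.8 -22.7 0.4;-0.175 -0.21 -0.03 -6.5 -31.8 -22.7 0.4")

```text
time: 0.85
eef_pos: [0.3683, 0.302, 0.2561]
orientation: [-0.065, 2.577, 0.015]
force: [0.7, -0.0, 1.2]
finger_gap: 0.0549
```

```bash
python3 - <<'E'
from h import *
s=st(); rel(H-.014*N+.12*N,mk(-N,Y0))
E
```

```text
0.85 p [0.3683 0.302  0.2561] F [ 0.71 -0.04  1.19] M [0.05 0.59 0.01] gap 0.0549 q [-1.33 -0.02  0.13  2.24  0.74  0.82 -0.07]
rel mm [   0.6 -131.6   64.5] deg [-0.23  0.32 -0.07] | 0.147 0.4
```

>>> drive_tool(series="0 -0.035 0.015 0 0 0 0.4;0 -0.07 0.03 0 0 0 0.4;0 -0.105 0.045 0 0 0 0.4;0 -0.131 0.064 0 0 0 0.4;0 -0.131 0.064 0 0 0 0.4")

```text
time: 1.48
eef_pos: [0.409, 0.1711, 0.2016]
orientation: [-0.052, 2.58, 0.011]
force: [-0.2, 0.7, 0.3]
finger_gap: 0.0548
```

```bash
python3 - <<'E'
from h import *
s=st(); rel(H-.014*N,mk(-N,Y0))
for n in("top","side"):
    p,d=robot.camera(n); x=(200,180) if n=="top" else (230,170); c=p[x[1]:x[1]+130,x[0]:x[0]+140]; cv2.imwrite(f"pics/{n}1.png",cv2.convertScaleAbs(cv2.resize(c,None,fx=4,fy=4,interpolation=2),alpha=1.8))
E
```

```text
1.475 p [0.409  0.1711 0.2016] F [-0.18  0.66  0.25] M [0.01 0.64 0.01] gap 0.0548 q [-1.16 -0.08  0.29  2.46  0.93  0.54 -0.02]
rel mm [  0.5   2.1 119.9] deg [-0.53  0.14 -0.54] | 0.12 0.8
```

View pics/side1.png

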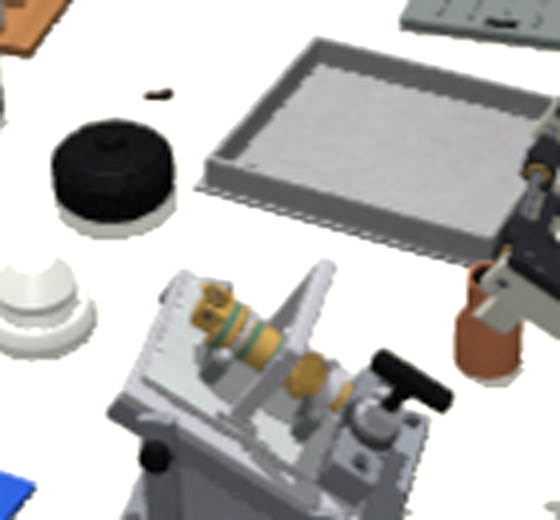

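View pics/top1.png

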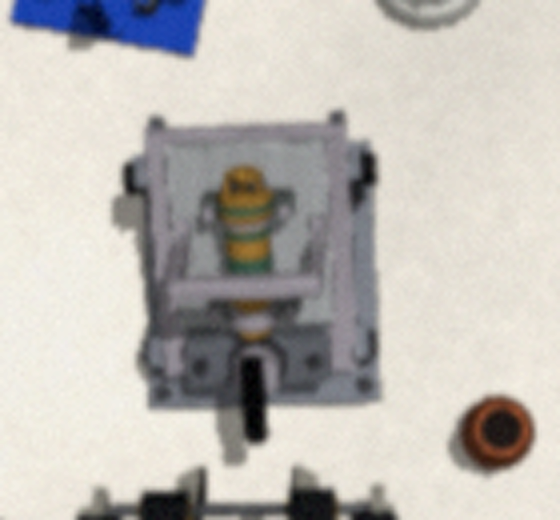

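The gripper sits square above the handle: in the top view the fingers are at (195,485) and (310,485), with the bar at 254 between them. I'll go down.

>>> drive_tool(series="0 0.002 0.03 0 0 0 0.4;0 0.002 0.06 0 0 0 0.4;0 0.002 0.09 0 0 0 0.4;0 0.002 0.105 0 0 0 0.4;0 0.002 0.12 0 0 0 0.4")

```text
time: 2.2
eef_pos: [0.4739, 0.1807, 0.1009]
orientation: [-0.059, 2.577, 0.016]
force: [0.6, 0.1, 0.8]
finger_gap: 0.055
```

```bash
python3 - <<'E'
from h import *
s=st(); rel(H-.014*N,mk(-N,Y0))
for n in("top","side"):
    p,d=robot.camera(n); x=(200,180) if n=="top" else (230,170); c=p[x[1]:x[1]+130,x[0]:x[0]+140]; cv2.imwrite(f"pics/{n}2.png",cv2.convertScaleAbs(cv2.resize(c,None,fx=4,fy=4,interpolation=2),alpha=1.8))
E
```

```text
2.2 p [0.4739 0.1807 0.1009] F [0.58 0.14 0.77] M [0.02 0.6  0.03] gap 0.055 q [-0.98  0.29  0.32  2.48  1.86  0.25 -0.89]
rel mm [ 2.2 -5.2 -0.1] deg [-0.23  0.29 -0.32] | 0.006 0.5
```

View pics/side2.png

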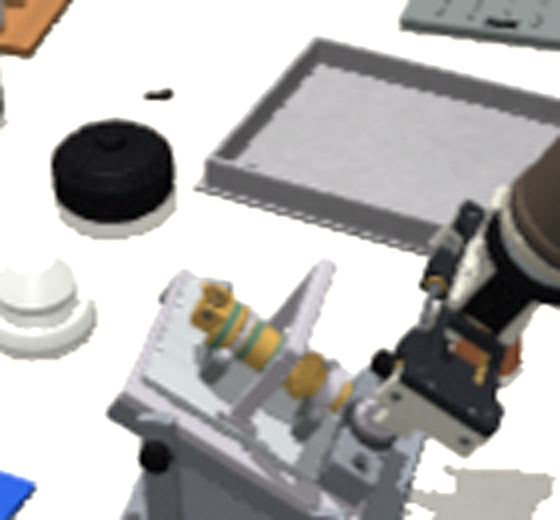

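View pics/top2.png

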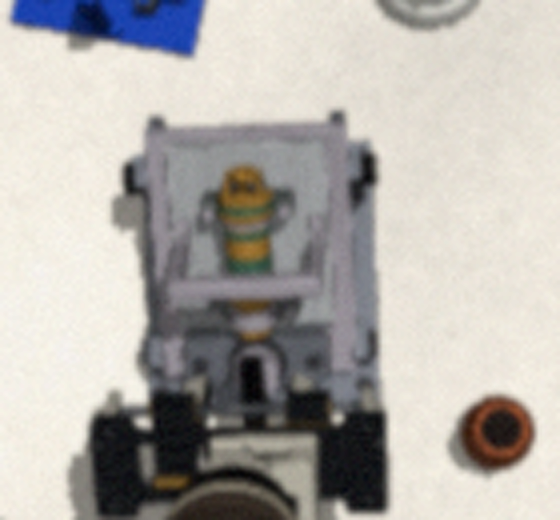

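>>> drive_tool(series="0 0 0 0 0 0 0.4")

```text
time: 2.42
eef_pos: [0.4733, 0.1793, 0.1016]
orientation: [-0.057, 2.578, 0.015]
force: [-0.1, 0.6, 0.2]
finger_gap: 0.0552
```

```bash
python3 - <<'E'
from h import *
s=st(); rel(H-.014*N,mk(-N,Y0))
E
```

```text
2.425 p [0.4733 0.1793 0.1016] F [-0.11  0.64  0.23] M [-0.03  0.6   0.01] gap 0.0552 q [-0.98  0.28  0.32  2.48  1.85  0.25 -0.88]
rel mm [ 2.  -3.8  0.8] deg [-0.3   0.26 -0.4 ] | 0.004 0.6
```

>>> drive_tool(series="0.002 -0.004 0.001 0 0 0 0.4;0.002 -0.004 0.001 0 0 0 0.4")

```text
time: 2.68
eef_pos: [0.4721, 0.1748, 0.0999]
orientation: [-0.056, 2.578, 0.016]
force: [0.1, -0.7, 0.6]
finger_gap: 0.0548
```

```bash
python3 - <<'E'
from h import *
s=st(); rel(H-.014*N,mk(-N,Y0))
E
```

```text
2.675 p [0.4721 0.1748 0.0999] F [ 0.14 -0.72  0.56] M [-0.01  0.65  0.01] gap 0.0548 q [-0.96  0.28  0.3   2.49  1.89  0.26 -0.92]
rel mm [-0.   0.6  0.2] deg [-0.29  0.28 -0.44] | 0.001 0.6
```

Position is now within 1 mm. I'll close the jaws.

>>> drive_tool(series="0 0 0 0 0 0 1;0 0 0 0 0 0 1;0 0 0 0 0 0 1;0 0 0 0 0 0 1;0 0 0 0 0 0 1", newtons=35)

```text
time: 3.3
eef_pos: [0.4722, 0.1767, 0.0995]
orientation: [-0.059, 2.579, 0.018]
force: [-0.5, 5.4, -0.5]
finger_gap: 0.0157
```

```bash
python3 - <<'E'
from h import *
s=st()
E
```

```text
3.3 p [0.4722 0.1767 0.0995] F [-0.46  5.41 -0.53] M [0.99 0.85 0.65] gap 0.0157 q [-0.96  0.28  0.3   2.49  1.89  0.26 -0.92]
```

The gap of 15.7 mm matches the bar. The 5 N side force suggests the bar is about 2 mm further to +y, so I'll shift for that while pulling.

>>> drive_tool(series="0 0.002 -0.004 0 0 0 1;0 0.002 -0.008 0 0 0 1;0 0.002 -0.013 0 0 0 1;0 0.002 -0.017 0 0 0 1;0 0.002 -0.017 0 0 0 1")

```text
time: 3.92
eef_pos: [0.4632, 0.1765, 0.1137]
orientation: [-0.056, 2.578, 0.015]
force: [7.5, 1.9, -10.2]
finger_gap: 0.0158
```

```bash
python3 - <<'E'
from h import *
s=st(); print((s["eef_pos"]-[.4722,.1767,.0995])@N, s["force"]@N, s["force"]@Y0)
E
```

```text
3.925 p [0.4632 0.1765 0.1137] F [  7.51   1.88 -10.22] M [0.29 0.65 0.19] gap 0.0158 q [-1.06  0.24  0.39  2.5   1.71  0.24 -0.74]
0.016816175871407636 -12.694631263528567 1.4793779797821194
```

The pull force of 12.7 N fits the spring at 16.8 mm of travel. Now I'll twist.

>>> drive_tool(series="0 0 0 0 0 8 1;0 0 0 0 0 16 1;0 0 0 0 0 24 1;0 0 0 0 0 32 1;0 0 0 0 0 40 1")

```text
time: 4.55
eef_pos: [0.4634, 0.1777, 0.1137]
orientation: [0.841, 2.465, 0.275]
force: [8.1, 5.4, -11.1]
finger_gap: 0.016
```

```bash
python3 - <<'E'
from h import *
s=st(); print((s["eef_pos"]-[.4722,.1767,.0995])@N, s["force"]@N, s["force"]@Y0); rel(s["eef_pos"],mk(-N,Y0))
E
```

```text
4.55 p [0.4634 0.1777 0.1137] F [  8.15   5.41 -11.11] M [0.94 0.69 0.7 ] gap 0.016 q [-0.97  0.24  0.28  2.49  1.67  0.27 -1.41]
0.016671835944922546 -13.882964297467693 4.972618545573508
rel mm [0. 0. 0.] deg [ -0.12   0.3  -40.62] | 0.0 40.6
```

>>> drive_tool(series="0 0 0 0 0 8 1;0 0 0 0 0 16 1;0 0 0 0 0 24 1;0 0 0 0 0 32 1;0 0 0 0 0 41 1")

```text
time: 5.18
eef_pos: [0.4643, 0.1787, 0.1143]
orientation: [1.696, 2.069, 0.52]
force: [8.9, 7.2, -8.7]
finger_gap: 0.0156
```

```bash
python3 - <<'E'
from h import *
s=st(); print((s["eef_pos"]-[.4722,.1767,.0995])@N, s["force"]@N, s["force"]@Y0); rel(s["eef_pos"],mk(-N,Y0))
E
```

```text
5.175 p [0.4643 0.1787 0.1143] F [ 8.86  7.24 -8.73] M [1.35 0.17 0.9 ] gap 0.0156 q [-0.9   0.23  0.2   2.48  1.65  0.3  -2.11]
0.01673999413791748 -12.29676794448939 6.762118714129268
rel mm [0. 0. 0.] deg [  0.11   0.36 -81.64] | 0.0 81.6
```

>>> drive_tool(series="0 0 0.002 0 0 0 1;0 0 0.0045 0 0 0 1;0 0 0.0045 0 0 0 0.5;0 0 0.0045 0 0 0 0.5;0 0 0.0045 0 0 0 0.5")

```text
time: 5.8
eef_pos: [0.4652, 0.1758, 0.1098]
orientation: [1.693, 2.071, 0.513]
force: [0.1, -0.2, -0.5]
finger_gap: 0.0411
```

```bash
python3 - <<'E'
from h import *
s=st()
E
```

```text
5.8 p [0.4652 0.1758 0.1098] F [ 0.14 -0.16 -0.49] M [-0.1   0.7   0.04] gap 0.0411 q [-0.89  0.25  0.19  2.48  1.7   0.3  -2.15]
```

The hand is free, with no force on it. I'll retreat along the axis and look.

>>> drive_tool(series="0 0 0 0 0 0 0.5;0 0 -0.02 0 0 0 0.5;0 0 -0.05 0 0 0 0.5;0 0 -0.08 0 0 0 0.5;0 0 -0.11 0 0 0 0.5")

```text
time: 6.42
eef_pos: [0.4059, 0.1735, 0.2035]
orientation: [1.693, 2.072, 0.513]
force: [0.2, 0.7, 0.1]
finger_gap: 0.0463
```

```bash
python3 - <<'E'
from h import *
s=st()
for n in("top","side"):
    p,d=robot.camera(n); cv2.imwrite(f"pics/{n}3r.png",p); np.save(n+"3.npy",d); x=(210,190) if n=="top" else (240,200); c=p[x[1]:x[1]+110,x[0]:x[0]+120]; cv2.imwrite(f"pics/{n}3.png",cv2.convertScaleAbs(cv2.resize(c,None,fx=5,fy=5,interpolation=2),alpha=1.8))
E
```

```text
6.425 p [0.4059 0.1735 0.2035] F [0.23 0.72 0.11] M [-0.16  0.62 -0.02] gap 0.0463 q [-1.06 -0.07  0.18  2.46  0.91  0.54 -1.42]
```

View pics/side3.png

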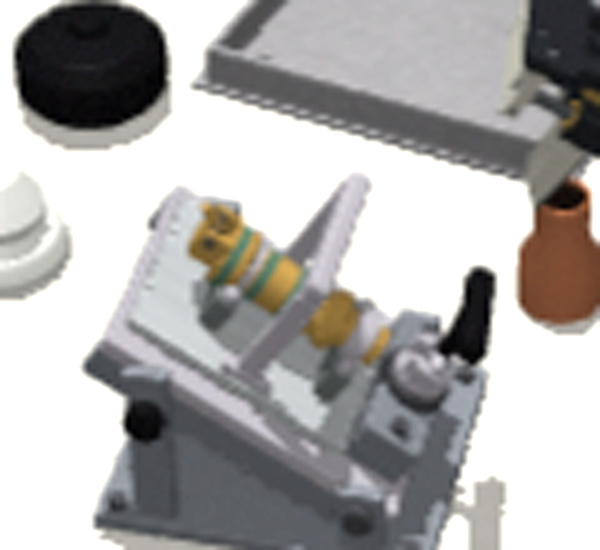

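View pics/top3.png

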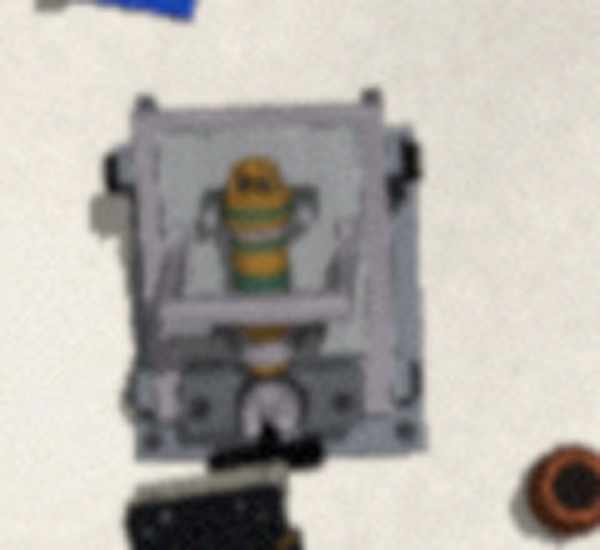

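The plunger is latched: the bar now lies across at top (265,455) and it stays out. Next I'll pin down the bail by projecting my estimate and checking it.

```bash
python3 - <<'E'
from h import *
# bridge->bail along N: 88; find bail by top ray meeting plane N-height = 88 above face (handle=84)
P0=np.array([.4652,.1765,.1105]) # handle, refined by grasp
for z in np.arange(.150,.180,.002):
    b=ray("top",260.6,252.2,z)
    print(z.round(3),b.round(4),"N-height",((b-H)@N+.084).round(4),"s",((b-H)@S).round(4))
out={}
b=None
K,M,t=cal("side"); print("side cam",-M.T@t)
from scipy.optimize import brentq
z=brentq(lambda z:(ray("top",260.6,252.2,z)-H)@N-.004,.12,.2); B=ray("top",260.6,252.2,z); print("B",B)
for n,x in(("top",(210,190)),("side",(240,200))):
    im=cv2.imread(f"pics/{n}3.png")
    for q,c in((B,(0,0,255)),(B+.051*Y0,(0,255,0)),(B-.051*Y0,(255,0,0)),(B+.051*Y0-.080*N,(0,255,255)),(B-.051*Y0-.08*N,(255,0,255)),(B-.088*N,(0,0,0))):
        u=(proj(n,q)[0]-x+.5)*5; cv2.circle(im,tuple(int(k) for k in u),4,c,2)
    cv2.imwrite(f"pics/{n}3b.png",im)
E
```

```text
0.15 [0.5355 0.1813 0.15  ] N-height 0.0789 s 0.0805
0.152 [0.5353 0.1811 0.152 ] N-height 0.0807 s 0.0813
0.154 [0.5351 0.1809 0.154 ] N-height 0.0825 s 0.0822
0.156 [0.5349 0.1808 0.156 ] N-height 0.0843 s 0.0831
0.158 [0.5346 0.1806 0.158 ] N-height 0.0862 s 0.0839
0.16 [0.5344 0.1804 0.16  ] N-height 0.088 s 0.0848
0.162 [0.5342 0.1803 0.162 ] N-height 0.0898 s 0.0857
0.164 [0.534  0.1801 0.164 ] N-height 0.0916 s 0.0865
0.166 [0.5338 0.18   0.166 ] N-height 0.0934 s 0.0874
0.168 [0.5336 0.1798 0.168 ] N-height 0.0952 s 0.0883
0.17 [0.5333 0.1796 0.17  ] N-height 0.097 s 0.0891
0.172 [0.5331 0.1795 0.172 ] N-height 0.0989 s 0.09
0.174 [0.5329 0.1793 0.174 ] N-height 0.1007 s 0.0909
0.176 [0.5327 0.1791 0.176 ] N-height 0.1025 s 0.0918
0.178 [0.5325 0.179  0.178 ] N-height 0.1043 s 0.0926
side cam [0.14901726 1.34032992 1.17899134]
B [0.53442001 0.18044636 0.16003862]
```

View pics/side3b.png

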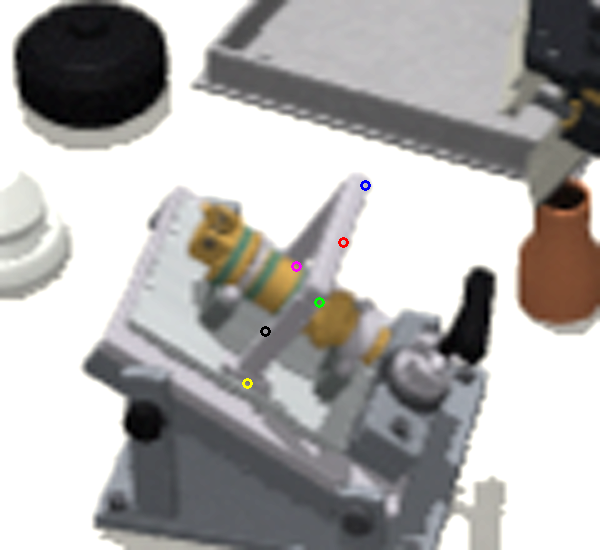

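View pics/top3b.png

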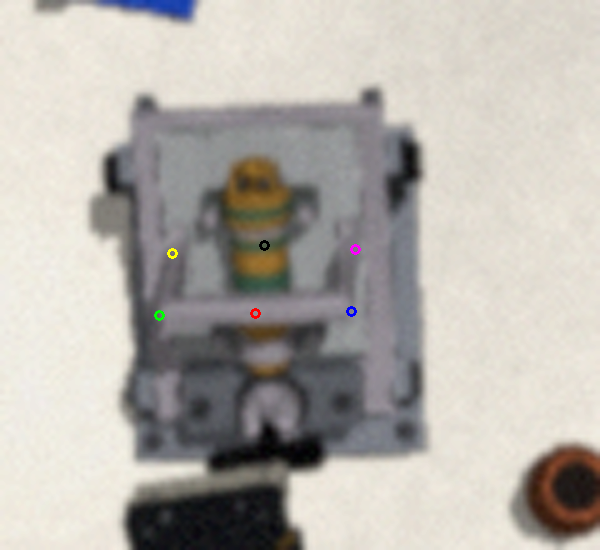

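```bash
python3 - <<'E'
from h import *
a=cv2.imread("pics/side3r.png")[228:280,282:320]; b=cv2.imread("pics/top3r.png")[240:265,236:286]
cv2.imwrite("pics/c.png",cv2.convertScaleAbs(cv2.resize(a,None,fx=11,fy=11,interpolation=2),alpha=1.7))
cv2.imwrite("pics/d.png",cv2.convertScaleAbs(cv2.resize(b,None,fx=14,fy=14,interpolation=2),alpha=2.2))
E
```

```text
(no output)
```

View pics/c.png

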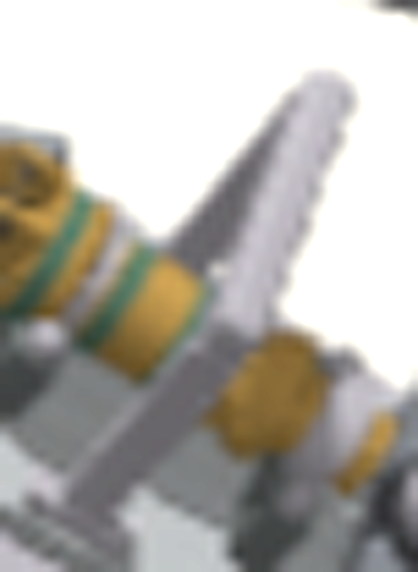

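View pics/d.png

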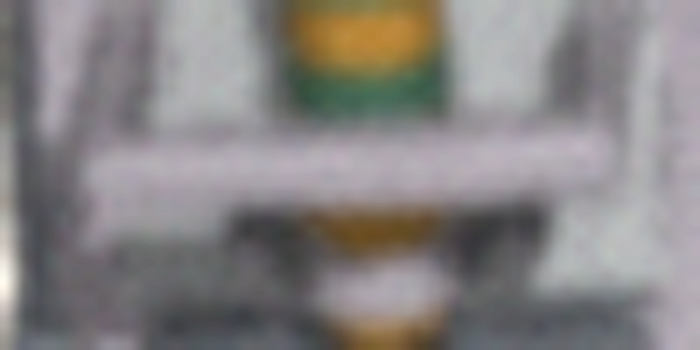

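```bash
python3 - <<'E'
from h import *
X,e=tri((260.4,251.4),(307.05,246.1)); B=X-.008*N; print(X,e,"B",B.round(4),"N",(B-H)@N+.084,"s",(B-H)@S,"y",(B-H)@Y0)
for x,y in((327,82),(237,328)):
    print([ (ray("side",282+x/11-.5,228+y/11-.5,h)).round(4).tolist() for h in (.165,.17)])
y=-S
for y in(S,-S): rel(B-.010*N+.08*N,mk(-N,y))
E
```

```text
[0.53663348 0.18071232 0.16642473] [np.float64(0.30219319549854945), np.float64(0.2309000316932654)] B [0.5409 0.1809 0.1596] N 0.08423700011006995 s 0.09008797772671162 y 0.0019450152749377434
[[0.5414, 0.1292, 0.165], [0.5395, 0.1352, 0.17]]
[[0.5339, 0.2269, 0.165], [0.532, 0.2324, 0.17]]
rel mm [-13.9  88.9  40.2] deg [0.33 0.16 8.52] | 0.099 8.5
rel mm [-13.9  88.9  40.2] deg [  -0.25    0.5  -171.48] | 0.099 171.5
```

>>> drive_tool(series="-0.004 0.03 0 0 0 3 0.5;-0.008 0.06 0 0 0 6 0.5;-0.014 0.089 0 0 0 8.5 0.5;-0.014 0.089 0.03 0 0 8.5 0.5;-0.014 0.089 0.05 0 0 8.5 0.5")

```text
time: 7.15
eef_pos: [0.5105, 0.1776, 0.2073]
orientation: [1.856, 1.954, 0.558]
force: [-0.2, 0.1, -0.3]
finger_gap: 0.0455
```

```bash
python3 - <<'E'
from h import *
B=np.array([.5405,.1805,.161])
s=st(); rel(B-.015*N,mk(-N,S))
E
```

```text
7.15 p [0.5105 0.1776 0.2073] F [-0.16  0.07 -0.29] M [-0.13  0.67  0.06] gap 0.0455 q [-0.96  0.08  0.34  2.29  0.78  0.39 -1.25]
rel mm [ 1.8  0.7 70.2] deg [0.23 0.41 0.05] | 0.07 0.5
```

>>> drive_tool(series="0.002 0.001 0.015 0 0 0 0.5;0.002 0.001 0.03 0 0 0 0.5;0.002 0.001 0.04 0 0 0 0.5;0.002 0.001 0.04 0 0 0 0.5")

```text
time: 7.65
eef_pos: [0.5317, 0.1806, 0.1744]
orientation: [1.856, 1.955, 0.556]
force: [0.3, -0.4, 0.1]
finger_gap: 0.046
```

```bash
python3 - <<'E'
from h import *
B=np.array([.5405,.1805,.161])
s=st(); rel(B-.015*N,mk(-N,S))
p,d=robot.camera("side"); cv2.imwrite("pics/e.png",cv2.convertScaleAbs(cv2.resize(p[200:290,260:350],None,fx=6,fy=6,interpolation=2),alpha=1.7))
E
```

```text
7.65 p [0.5317 0.1806 0.1744] F [ 0.33 -0.4   0.15] M [-0.11  0.68 -0.03] gap 0.046 q [-0.95  0.18  0.38  2.3   0.87  0.28 -1.33]
rel mm [-0.3  0.3 31. ] deg [0.17 0.43 0.1 ] | 0.031 0.5
```

View pics/e.png

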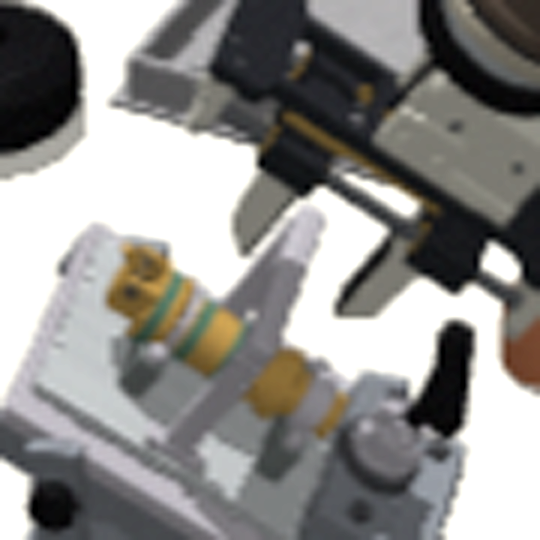

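The bar lies between the two fingertips (245,250) and (350,310), lined up with its centreline. I'll descend and close.

>>> drive_tool(series="0 0 0.012 0 0 0 0.5;0 0 0.022 0 0 0 0.5;0 0 0.031 0 0 0 0.5;0 0 0.031 0 0 0 0.5")

```text
time: 8.2
eef_pos: [0.5483, 0.1816, 0.1484]
orientation: [1.855, 1.955, 0.557]
force: [0.4, 0.1, -0.2]
finger_gap: 0.0457
```

>>> drive_tool(series="0 0 0 0 0 0 1;0 0 0 0 0 0 1;0 0 0 0 0 0 1;0 0 0 0 0 0 1;0 0 0 0 0 0 1", newtons=50)

```text
time: 8.82
eef_pos: [0.548, 0.1818, 0.1491]
orientation: [1.856, 1.955, 0.559]
force: [-3.8, 0.1, 4.1]
finger_gap: 0.0135
```

```bash
python3 - <<'E'
from h import *
s=st(); print("S,Y,N force",s["force"]@S,s["force"]@Y0,s["force"]@N)
p,d=robot.camera("side"); cv2.imwrite("pics/f.png",cv2.convertScaleAbs(cv2.resize(p[200:290,260:350],None,fx=6,fy=6,interpolation=2),alpha=1.7))
E
```

```text
8.825 p [0.548  0.1818 0.1491] F [-3.85  0.12  4.05] M [-0.19  1.11  0.08] gap 0.0135 q [-0.97  0.26  0.45  2.3   0.97  0.19 -1.43]
S,Y,N force -1.1038517545093922 0.32112532605132893 5.470755428842814
```

View pics/f.png

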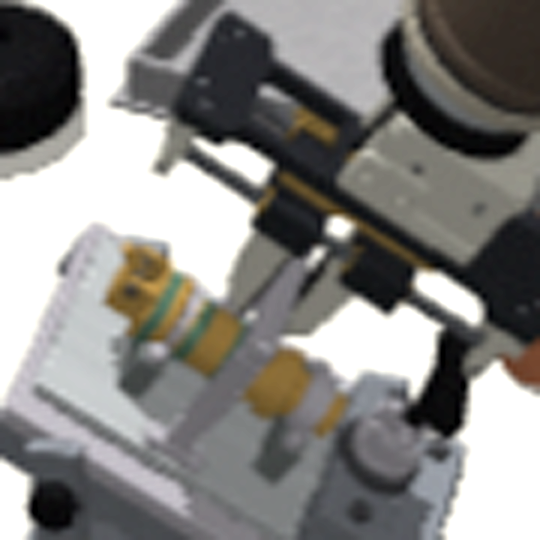

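The bail is held at a 13.5 mm gap. I'll draw it up the slope gently.

>>> drive_tool(series="0 0.004 -0.001 0 0 0 1;0 0.009 -0.001 0 0 0 1;0 0.014 -0.0015 0 0 0 1;0 0.019 -0.0015 0 0 0 1")

```text
time: 9.38
eef_pos: [0.5638, 0.1824, 0.1607]
orientation: [1.856, 1.954, 0.559]
force: [0.1, -1.6, -7.1]
finger_gap: 0.0135
```

```bash
python3 - <<'E'
from h import *
s=st(); f=s["force"];print("S,Y,N force",f@S,f@Y0,f@N,"moved",[(s["eef_pos"]-[.548,.1818,.1491])@k for k in(S,Y0,N)])
E
```

```text
9.375 p [0.5638 0.1824 0.1607] F [ 0.06 -1.55 -7.12] M [-0.16  1.67  0.01] gap 0.0135 q [-0.87  0.26  0.36  2.25  0.86  0.23 -1.3 ]
S,Y,N force -3.7949485537518135 -1.5518111277803839 -6.029961438850625 moved [np.float64(0.019543368572504723), np.float64(-0.00019117817028131256), np.float64(0.0014148531987308525)]
```

>>> drive_tool(series="0 0.006 0 0 0 0 1;0 0.012 0 0 0 0 1;0 0.018 0 0 0 0 1;0 0.024 0 0 0 0 1;0 0.024 0 0 0 0 1")

```text
time: 10.0
eef_pos: [0.5843, 0.1838, 0.1738]
orientation: [1.856, 1.954, 0.56]
force: [0.3, -0.8, -6.5]
finger_gap: 0.0138
```

```bash
python3 - <<'E'
from h import *
s=st(); f=s["force"];print("S,Y,N force",f@S,f@Y0,f@N,"moved",[(s["eef_pos"]-[.548,.1818,.1491])@k for k in(S,Y0,N)])
p,d=robot.camera("side"); cv2.imwrite("pics/g.png",cv2.convertScaleAbs(cv2.resize(p[190:300,250:350],None,fx=5,fy=5,interpolation=2),alpha=1.7))
E
```

```text
10.0 p [0.5843 0.1838 0.1738] F [ 0.26 -0.85 -6.53] M [-0.11  1.67  0.01] gap 0.0138 q [-0.78  0.26  0.27  2.19  0.76  0.27 -1.18]
S,Y,N force -3.280219948258843 -0.8613013236533074 -5.656188158479918 moved [np.float64(0.04392325650956215), np.float64(6.195634980421674e-05), np.float64(0.0016326673296671195)]
```

View pics/g.png

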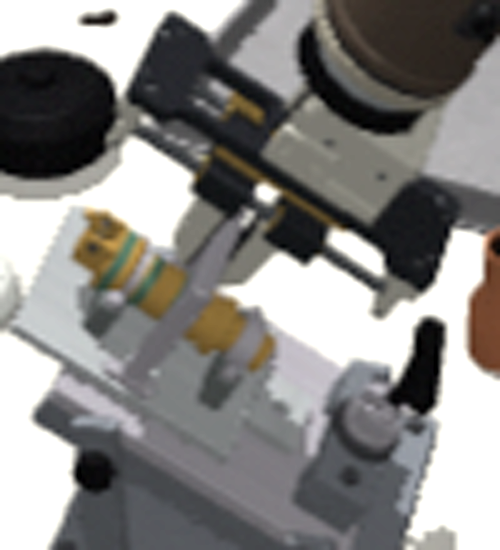

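The tongue is out from under the bridge after 44 mm up the slope, and the carrier's weight of about 6.5 N is on the gripper. I'll lift it straight up.

>>> drive_tool(series="0 0.016 -0.015 0 0 0 1;0 0.032 -0.04 0 0 0 1;0 0.048 -0.065 0 0 0 1;0 0.064 -0.09 0 0 0 1;0 0.08 -0.115 0 0 0 1")

```text
time: 10.68
eef_pos: [0.5892, 0.1844, 0.3135]
orientation: [1.857, 1.955, 0.557]
force: [0.5, 0.2, -7.6]
finger_gap: 0.0138
```

```bash
cat >> h.py <<'E'
TY=np.radians(-8.8); TX=np.array([np.cos(TY),np.sin(TY),0]); TC=np.array([.585,-.222,0])
E
python3 - <<'E'
from h import *
s=st(); 
# goal: tool z down, tool y along tray x; hover
rel(TC+.010*TX+[0,0,.25],mk(-Z0,TX))
p,d=robot.camera("side"); cv2.imwrite("pics/i.png",cv2.resize(p[100:340,180:420],None,fx=2.4,fy=2.4))
E
```

```text
10.675 p [0.5892 0.1844 0.3135] F [ 0.48  0.21 -7.65] M [-0.14  1.58 -0.01] gap 0.0138 q [-0.64  0.08  0.1   1.98  0.44  0.62 -0.79]
rel mm [-407.3  -47.6   48.1] deg [32.07 -2.92 11.45] | 0.413 34.2
```

View pics/i.png

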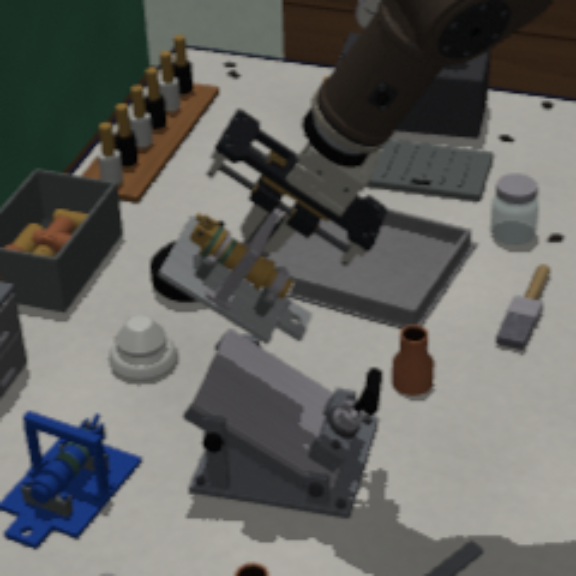

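>>> drive_tool(series="-0.025 -0.003 0.003 4 0 1.4 1;-0.07 -0.008 0.008 10 -1 3.5 1;-0.12 -0.014 0.014 17 -1.5 6 1;-0.17 -0.02 0.02 24 -2.2 8.6 1;-0.21 -0.025 0.025 32.1 -2.9 11.4 1")

```text
time: 11.35
eef_pos: [0.5925, -0.0279, 0.2796]
orientation: [-2.386, -2.042, 0.003]
force: [0.3, -0.1, -7.5]
finger_gap: 0.0136
```

```bash
python3 - <<'E'
from h import *
s=st(); rel(TC+.010*TX+[0,0,.25],mk(-Z0,TX))
E
```

```text
11.35 p [ 0.5925 -0.0279  0.2796] F [ 0.33 -0.12 -7.51] M [-0.24 -0.15  0.05] gap 0.0136 q [-0.23  0.35  0.26  1.59 -0.09  1.22 -0.11]
rel mm [-192.9   32.7   29.6] deg [-0.13  0.02 -0.09] | 0.198 0.2
```

>>> drive_tool(series="-0.05 0.008 0 0 0 0 1;-0.1 0.016 0.005 0 0 0 1;-0.15 0.025 0.015 0 0 0 1;-0.193 0.033 0.03 0 0 0 1;-0.193 0.033 0.03 0 0 0 1")

```text
time: 11.98
eef_pos: [0.5939, -0.227, 0.2474]
orientation: [2.391, 2.036, -0.007]
force: [-0.1, -0.0, -6.7]
finger_gap: 0.0136
```

```bash
python3 - <<'E'
from h import *
s=st(); rel(TC+.010*TX+[0,0,.25],mk(-Z0,TX))
for n in("top","side"):
    p,d=robot.camera(n); np.save(n+"4.npy",d); cv2.imwrite(f"pics/{n}4.png",cv2.convertScaleAbs(cv2.resize(p[140:340,300:500] if n=="top" else p[130:280,230:430],None,fx=3,fy=3,interpolation=2),alpha=1.6))
E
```

```text
11.975 p [ 0.5939 -0.227   0.2474] F [-0.14 -0.03 -6.73] M [-0.19  0.14  0.  ] gap 0.0136 q [ 0.06  0.44  0.32  1.53 -0.14  1.19  0.25]
rel mm [ 3.6  0.4 -2.6] deg [-0.13  0.22 -0.37] | 0.004 0.4
```

View pics/top4.png

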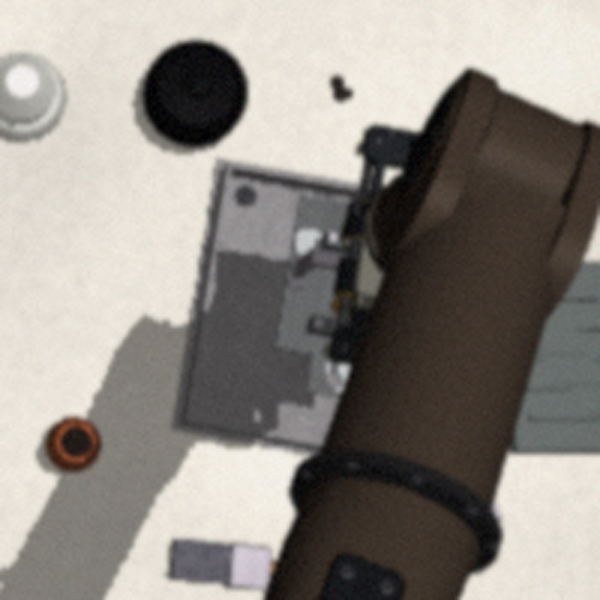

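View pics/side4.png

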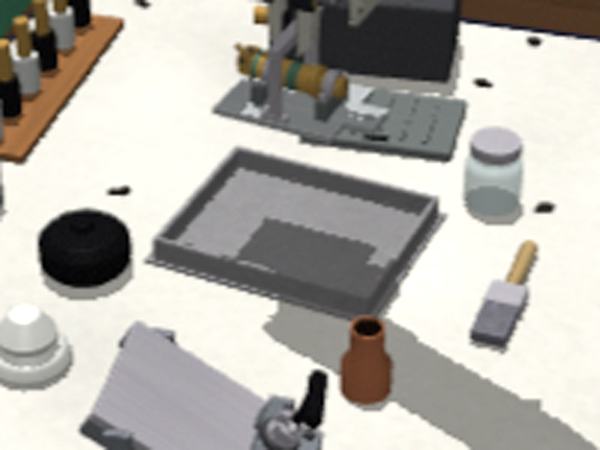

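The carrier hangs level over the tray. The lid and jar are well clear, and the plunger is still latched. I'll lower it.

>>> drive_tool(series="0.003 0 0.035 0 0 0 1;0.003 0 0.07 0 0 0 1;0.003 0 0.105 0 0 0 1;0.003 0 0.135 0 0 0 1;0.003 0 0.145 0 0 0 1")

```text
time: 12.7
eef_pos: [0.5962, -0.2159, 0.103]
orientation: [-2.38, -2.047, -0.0]
force: [-0.3, 0.6, -7.2]
finger_gap: 0.0135
```

```bash
python3 - <<'E'
from h import *
s=st()
for n in("side",):
    p,d=robot.camera(n); cv2.imwrite(f"pics/{n}5.png",cv2.convertScaleAbs(cv2.resize(p[150:260,260:400],None,fx=5,fy=5,interpolation=2),alpha=1.6))
E
```

```text
12.7 p [ 0.5962 -0.2159  0.103 ] F [-0.31  0.59 -7.16] M [-0.06  0.12  0.05] gap 0.0135 q [ 0.08  0.58  0.27  1.7  -0.19  0.89  0.28]
```

View pics/side5.png

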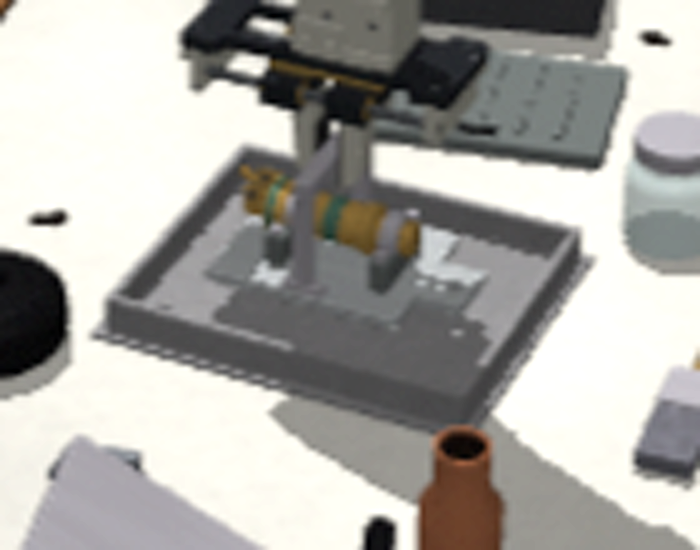

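Centred over the tray with room to the walls. I'll lower it slowly and watch the force.

>>> drive_tool(series="0 0 0.004 0 0 0 1;0 0 0.009 0 0 0 1;0 0 0.014 0 0 0 1;0 0 0.018 0 0 0 1;0 0 0.018 0 0 0 1")

```text
time: 13.38
eef_pos: [0.5966, -0.218, 0.0866]
orientation: [-2.384, -2.046, -0.002]
force: [-0.6, 0.4, -8.0]
finger_gap: 0.0135
```

>>> drive_tool(series="0 0 0.001 0 0 0 1;0 0 0.003 0 0 0 1;0 0 0.004 0 0 0 1;0 0 0.004 0 0 0 1")

```text
time: 13.88
eef_pos: [0.5967, -0.218, 0.0827]
orientation: [-2.384, -2.046, -0.002]
force: [0.5, -0.4, -7.0]
finger_gap: 0.0134
```

>>> drive_tool(series="0 0 0.001 0 0 0 1;0 0 0.002 0 0 0 1;0 0 0.003 0 0 0 1;0 0 0.003 0 0 0 1")

```text
time: 14.38
eef_pos: [0.5967, -0.218, 0.0797]
orientation: [-2.384, -2.046, -0.002]
force: [-0.7, 0.1, -6.5]
finger_gap: 0.0136
```

>>> drive_tool(series="0 0 0.001 0 0 0 1;0 0 0.002 0 0 0 1;0 0 0.003 0 0 0 1;0 0 0.003 0 0 0 1")

```text
time: 14.88
eef_pos: [0.5968, -0.218, 0.0768]
orientation: [-2.384, -2.046, -0.002]
force: [-0.1, 0.2, -7.1]
finger_gap: 0.0138
```

>>> drive_tool(series="0 0 0.001 0 0 0 1;0 0 0.002 0 0 0 1;0 0 0.003 0 0 0 1;0 0 0.003 0 0 0 1")

```text
time: 15.38
eef_pos: [0.597, -0.2182, 0.074]
orientation: [2.384, 2.046, 0.002]
force: [0.5, -1.0, -5.5]
finger_gap: 0.0136
```

>>> drive_tool(series="0 0 0.001 0 0 0 1;0 0 0.002 0 0 0 1;0 0 0.002 0 0 0 1")

```text
time: 15.75
eef_pos: [0.5972, -0.2183, 0.0737]
orientation: [2.383, 2.045, 0.004]
force: [-4.6, 2.0, 11.5]
finger_gap: 0.0135
```

```bash
python3 - <<'E'
from h import *
s=st()
for n in("side",):
    p,d=robot.camera(n); cv2.imwrite(f"pics/{n}6.png",cv2.convertScaleAbs(cv2.resize(p[150:260,260:400],None,fx=5,fy=5,interpolation=2),alpha=1.6))
E
```

```text
15.75 p [ 0.5972 -0.2183  0.0737] F [-4.62  1.98 11.48] M [0.38 1.2  0.03] gap 0.0135 q [ 0.09  0.61  0.26  1.72 -0.21  0.83  0.3 ]
```

View pics/side6.png

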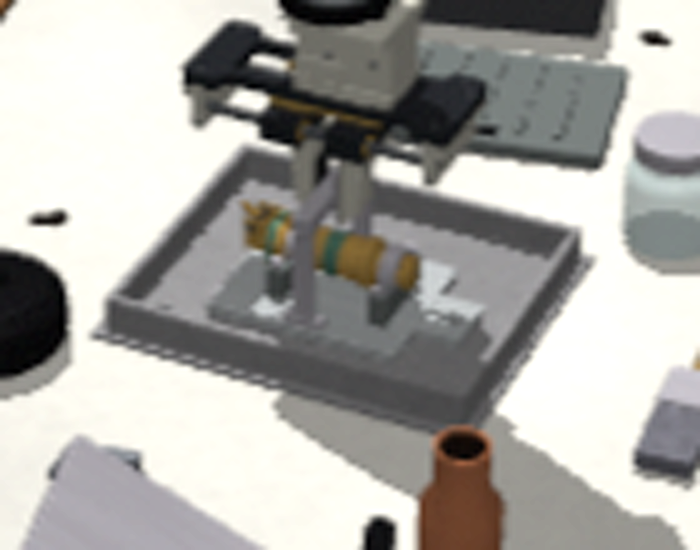

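The force rose to +11 N and the descent stopped at 0.0737, so the carrier is on the floor. I'll ease off and release.

>>> drive_tool(series="0 0 -0.001 0 0 0 1;0 0 -0.001 0 0 0 1;0 0 -0.001 0 0 0 0.5;0 0 -0.001 0 0 0 0.5;0 0 -0.001 0 0 0 0.5")

```text
time: 16.42
eef_pos: [0.5969, -0.218, 0.0728]
orientation: [2.384, 2.046, 0.002]
force: [0.8, -0.6, -0.7]
finger_gap: 0.0391
```

>>> drive_tool(series="0 0 0 0 0 0 0.5;0 0 -0.015 0 0 0 0.5;0 0 -0.045 0 0 0 0.5;0 0 -0.09 0 0 0 0.5;0 0 -0.14 0 0 0 0.5")

```text
time: 17.05
eef_pos: [0.5964, -0.2182, 0.215]
orientation: [2.384, 2.046, 0.002]
force: [1.3, 0.1, 0.2]
finger_gap: 0.0456
```

```bash
python3 - <<'E'
from h import *
s=st()
for n in("top","side"):
    p,d=robot.camera(n); np.save(n+"7.npy",d); cv2.imwrite(f"pics/{n}7r.png",p); cv2.imwrite(f"pics/{n}7.png",cv2.convertScaleAbs(cv2.resize(p[140:340,220:460] if n=="top" else p[150:320,220:420],None,fx=3.3,fy=3.3,interpolation=2),alpha=1.6))
E
```

```text
17.05 p [ 0.5964 -0.2182  0.215 ] F [1.27 0.09 0.23] M [-0.13  0.04 -0.02] gap 0.0456 q [ 0.06  0.47  0.31  1.58 -0.15  1.12  0.25]
```

View pics/side7.png

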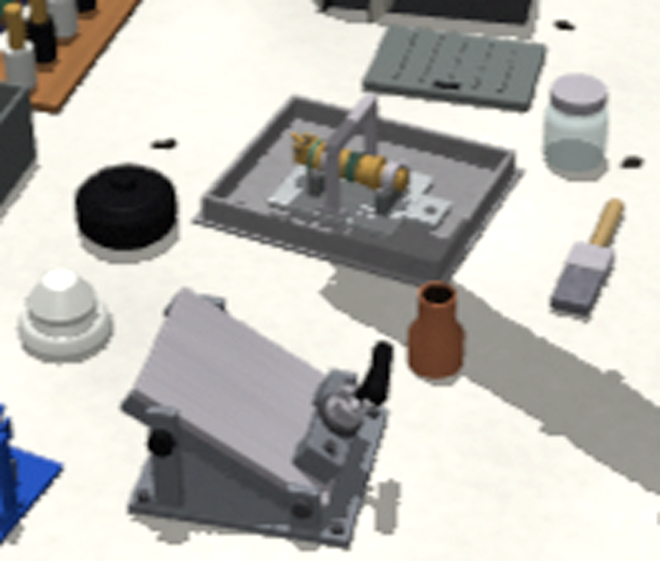

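View pics/top7.png

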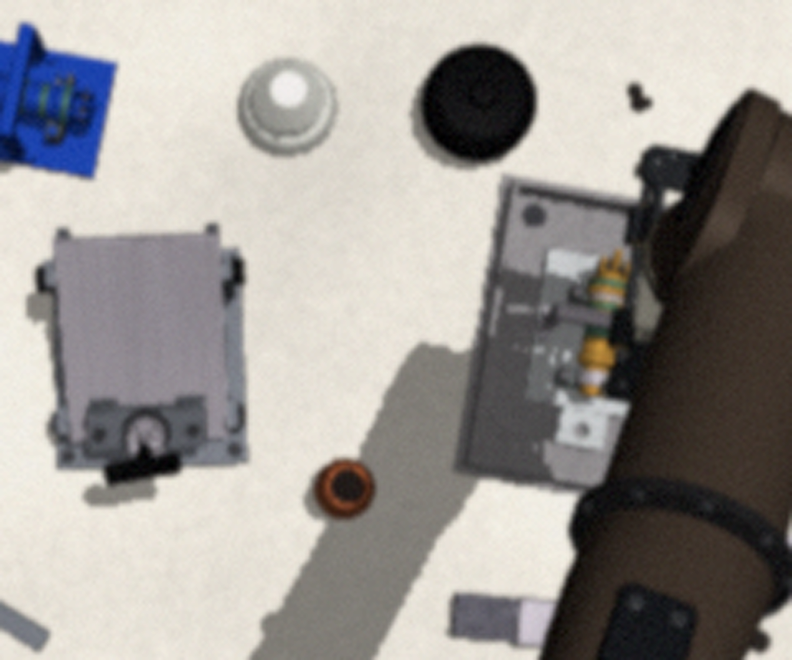

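Carrier upright in the tray, plunger latched, hand clear. One numeric check of flatness and position before I hand in.

```bash
python3 - <<'E'
from h import *
P=cloud("side",np.load("side7.npy"))
Q=P.reshape(-1,3); L=np.c_[(Q-TC)@TX,(Q-TC)@np.array([-TX[1],TX[0],0]),Q[:,2]]
for a,b in((-110,-80),(-60,-40),(60,78)):
    for y in((-50,-25),(-20,20),(25,50)):
        k=(L[:,0]*1e3>a)&(L[:,0]*1e3<b)&(L[:,1]*1e3>y[0])&(L[:,1]*1e3<y[1])&(L[:,2]<.03)&(L[:,2]>-.02)
        print((a,b),y,k.sum(),np.median(L[k,2]).round(4) if k.sum() else None)
k=(abs(L[:,0])<.12)&(abs(L[:,1])<.1)&(L[:,2]>.072)&(L[:,2]<.12); print("bail pts",k.sum(),L[k].mean(0).round(3),"floor-to-bar top exp .102")
E
```

```text
(-110, -80) (-50, -25) 35 0.0061
(-110, -80) (-20, 20) 60 0.0078
(-110, -80) (25, 50) 49 0.0068
(-60, -40) (-50, -25) 23 0.013
(-60, -40) (-20, 20) 46 0.0139
(-60, -40) (25, 50) 37 0.0132
(60, 78) (-50, -25) 0 None
(60, 78) (-20, 20) 14 0.0138
(60, 78) (25, 50) 25 0.0125
bail pts 146 [0.01  0.018 0.095] floor-to-bar top exp .102
```

The plate top reads 13–14 mm at both ends, against 14 mm expected (6 mm floor plus 8 mm plate). It is flat and about 10 mm from the tray's centre. I'll hand in.

```bash
python3 - <<'E'
from h import *
st(); print(robot.close_job())
E
```

```text
17.15 p [ 0.5996 -0.2197  0.2201] F [ 0.36 -0.38 -0.47] M [-0.12  0.01 -0.06] gap 0.0458 q [ 0.06  0.46  0.31  1.58 -0.15  1.12  0.25]
the job is handed in; nothing more can be done
None
```

The float valve is in the drain tray and the plunger is latched open; I handed the job in at 17 s. I pulled the plunger out about 17 mm, twisted it about 82°, and let it settle before letting go. Then I took the carrier by its bail, drew it 44 mm up the slope, lifted it out, and lowered it until it touched the tray floor before releasing.

**Last checks:**
- **Carrier:** the plate top reads 13–14 mm at both ends, against 14 mm expected for lying flat. It is about 10 mm along and up to 18 mm across from the tray centre. The 18 mm is uncertain because the camera saw mainly the near side of the bail; the gripper's position at release puts it within about 5 mm across.
- **Plunger and other things:** by eye in the last pictures, the plunger's handle is still twisted and out. The bystanders in view looked upright and unmoved. The crops did not show the second coupling or all of the wrench.
- **Hand:** clear of everything at hand-in.

**Slips and disagreements:**
- My first move was written in millimetres instead of metres. The row limit capped it at about 60 mm in free space, so nothing was touched.
- I first gripped the T-handle about 2 mm off to one side, and corrected it while pulling.
- The bail measured about 4 mm lower than the given dimensions, so I gripped between the two values.

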